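# Press two glued pen boxes under a screw press

### The arm

A 6-joint arm with a two-finger parallel gripper is mounted at the origin on the work surface. World frame = base frame: x ahead of the robot, y to its left, z up, the work surface at z = 0. Lengths are in m, angles in degrees, forces in N, time in s.
With the tool pointing down it reaches from about 0.275 to 0.725 m from the base axis. Payload 15.9 kg.
Tool frame: the origin (TCP) lies where the fingers leave the gripper's body, on its centre line; the fingertips stand 73 mm ahead of it and the grasp point (between the pads) lies 54 mm ahead of it; z points along the fingers, y is the line along which they close (so a half turn about z gives the same grasp; the last joint's range is limited). The gripper opens to 85 mm and grips with 20 to 120 N. Pads are 22 mm wide; open, the fingers measure 114 mm over their backs; the gripper's body (76 mm by 85 mm) begins 54 mm behind the grasp point. The pads swing forward as they close: fully open they stand 13 mm farther back than shut.
Start: joints at [63.541, 12.198, -1.971, 75.831, 0, 90], TCP at [0.223, 0.448, 0.304] pointing down, gripper open.
Joint ranges: [-170.91, 170.91], [-42.67, 98.43], [-65.05, 77.54], [-120.47, 116.71], [-90, 82.35], [-180, 180]. Speed limits (degrees/s): [108.29, 108.29, 136.94, 147.25, 180, 180].

### API

Orientations are given as [roll, pitch, yaw] about the fixed x, y, z axes, in that order (R = Rz(yaw) Ry(pitch) Rx(roll)).
In Python, from cell import env gives the robot as it stands.
- The arm moves only by the tool drive_tool, never from a script. Its argument "deltas" is a list of rows, each a list of 6 numbers: the shift along the tool's x, y, z each as a share of 0.5 m, from -1 to 1, then the turn, a rotation vector about the tool's x, y, z each as a share of 90 degrees, from -1 to 1. A call has 1 to 5 rows; each row is the pose to reach, as a shift and turn from the pose commanded when the call began, along the tool's axes at that moment; what a row does not reach only later rows make up. A row lasts 1/12 s, in which the tool goes at most 41.7 mm and 7.16 degrees, less where a joint would pass 70% of its speed; a pose out of reach is approached as far as the arm can. A call with a number of a shift or a turn outside -1 to 1 is refused whole. A call with a gripper value outside its range is refused whole. "hand" is the opening, from 0 (shut) to 1 (fully open), set as the call begins (left out, the last holds). The fingers move at their own pace and stop on an object; the grip force is fixed at half the most. Time passes only in rows, so rows that repeat a pose let the fingers close. It gives the time, the measured TCP pose, the force, the opening and the grip force at its end, in the units of the state.
- env.state(): the state, without advancing time (a new reading comes with each control period).
- env.snapshot(name): name is "scene" or "top"; returns a dict with "image" (400x640x3 uint8, red, green, blue), "depth" (400x640 float32, m along the optical axis (not along the pixel's ray), 0 where there is no reading), "fx", "fy", "cx", "cy" (pixels), "position" and "rotation" of the camera in the world. Camera axes: x right, y down, z forward; pixel columns grow to the right and rows downward; lengths in m; the calibration is good to about 2 mm. A picture is of the moment at which its call begins.
- env.hand_in(): hands the job in; it is judged then, once.
The state is a dict: "clock": time; "joint_pos": joint angles; "joint_velocities": joint speeds; "effort": joint torques, N m; "tcp_pos": TCP position; "orientation": TCP orientation; "wrist_force": force on the tool from outside, world axes, zero at the start; "moment": the same for the moment, N m; "opening": finger opening in m; "grasp_force": force on a finger pad.
Only numpy, scipy, OpenCV 4.12 (cv2) and the standard library are available. Lean on these libraries where they do the work, as an engineer would, in place of code of your own. Each camera call takes 0.05 s, during which the arm holds its last target. There are 200 camera calls.

### The job

The lids of the two larger plywood pen boxes have just been glued and must be pressed together. Stack the one lying on the desk squarely on its twin on the press's sliding board, push the board fully home by its steel post so that the column stands under the screw, then turn the T-handle clockwise (seen from above) until rising resistance shows that the boxes are firmly clamped, without forcing it, and let go. Leave the small pen box where it lies and do not upset the ink jar.

Things in the scene. Friction and masses are not known exactly. Their poses are not given: they have to be found in the camera images.
- upper_box: Closed plywood pen box lying on the desk, left or right of the press: 60 mm along its x, 120 mm along its y, 32 mm high, about 0.2 kg. A dark lid seam runs round it and a small brass clasp sits on its -x long side. Origin: centre of its underside, z up.
- lower_box: Its twin, same size (60 x 120 x 32 mm), lying on the press's sliding board with its top 56 mm above the desk. Origin: centre of its underside, z up.
- small_box: A smaller pen box of the same plywood (44 x 90 x 22 mm), on the other side of the press from upper_box. Not part of the job. Origin: centre of its underside.
- ink_jar: Open glass ink jar, 56 mm across, 60 mm high, with two pens leaning out to 140 mm height. Loose, stands on the desk. Origin: centre of its underside.
- press: Grey bookbinder's screw press, fixed to the desk. Origin on the desk straight under the screw; x points along the board's travel (away from the robot), z up. Base plate 12 mm thick, x from -210 to +40 mm, y +-105 mm. Two uprights 36 x 24 mm at y = +-98 mm carry a crossbeam (x +-22 mm, y +-110 mm, z 135 to 165 mm). The steel platen (70 mm along x, 100 mm along y) hangs under the beam, the T-handle stands above it.
- bed (a joint): Travel of the sliding wooden board, m: 0 drawn out towards the robot (as at the start), 0.12 fully home against its stop, along the press's +x. Moving it takes about 3 to 5 N; it stays where it is left.
- bed_mid (a point): Place on the board's upper face (24 mm above the desk) that comes exactly under the screw when the board is home; x along the travel. The lower box lies over it within a few mm.
- bed_post (a point): Top of the board's push post, 72 mm above the board's underside and 84 mm above the desk: an upright steel pin 16 mm in diameter, bare over its upper 60 mm, 100 mm in front of bed_mid (towards the robot). Push it or pinch it from above.
- tbar (a joint): Turn of the T-handle, rad, grows clockwise seen from above; range 0 to 6, starts between 0 and 1.2. Each rad lowers screw, handle and platen by 4 mm. Turning it free takes about 0.35 N m. With both boxes in place the platen touches at about 2.0 rad; each further rad adds about 0.29 N m. About 0.6 rad after touching the boxes are firmly clamped; 2 rad beyond touching is forcing it.
- tbar_mid (a point): Centre of the T-handle's steel cross-bar, on the screw's axis: bar 84 mm long along this point's x, 14 mm wide, 14 mm high, centre 230 mm above the desk at joint 0. A 13 mm neck runs down from its middle to the beam, so fingers can straddle bar and neck from above at the middle.
- platen_face (a point): Centre of the platen's flat underside, 96 mm above the desk at joint tbar = 0, minus 4 mm per rad, until it touches. A column of the two large boxes on the board is 88 mm high above the desk.
- platen: The steel platen itself, 70 x 100 x 12 mm, origin at the centre of its underside (same point as platen_face); it does not turn with the screw. It is spring-backed, 18 N per mm that the screw goes on after touching (70 N a rad); the screw holds this by friction when let go (above about 85 N it turns back to that load).
There are look-alikes about, which are no part of the job. What is shaped like the upper_box but purple is not meant. What is shaped like the lower_box but red is not meant.

How it is judged (in metres and radians):
On the way, in this order (a step that is already met when the one before it is completed fails the run):
1. the desk's large box rests squarely on its twin on the board, let go (horizontal distance between upper_box and lower_box below 0.01 m and z of upper_box in the frame of lower_box between 0.029 and 0.035 m and angle between the x axis of upper_box and the x axis of lower_box, either way round below 0.12 rad and contact force between the fingers and upper_box below 0.1 N and contact force between upper_box and lower_box above 0.5 N), for 0.3 s.
2. the board is fully home with the column on it (value of joint bed above 0.115 m and horizontal distance between upper_box and platen_face below 0.02 m and horizontal distance between upper_box and lower_box below 0.01 m), for 0.2 s.
At the end, for the whole second after the job is handed in: The two large boxes stand one squarely on the other (within 10 mm and 0.12 rad), centred under the platen within 20 mm, on the board that is home to within 5 mm, and the released screw holds them with more than 20 N (all of step 2 and contact force between platen and upper_box above 20 N and z of upper_box in the frame of lower_box above 0.028 m and angle between the x axis of upper_box and the x axis of lower_box, either way round below 0.12 rad and linear speed of upper_box below 0.01 m/s); the robot touches nothing.
It fails at once if the boxes are crushed (the screw forced beyond 180 N) (contact force between platen and upper_box above 180 N).
It fails at once if the small box is displaced by more than 40 mm (distance of small_box from where it was at the start of the episode above 0.04 m).
It fails at once if the ink jar is upset (angle between ink_jar's own z axis and vertical above 0.5 rad).
It also fails if it takes over 72 s, if anything falls off the work surface, if the arm or the gripper's body presses on something with over 40 N, if the wrist force passes 120 N, or if a joint passes its speed limit or range.

## Working session

There is one attempt and no reset: what is moved stays moved. The work goes in short steps, Python scripts to look and compute and a tool call to move; the robot and the scene stay as the last step left them, time stands still between calls to the robot, and variables do not carry over. Pictures are saved under pics/ and viewed, at most 10 in all, crops included, and the job is handed in when it is done.

Besides the shell and the picture viewer there is one more tool, called after ">>>" as name(argument=value, ...), one argument or row to a line, values as JSON. drive_tool: Moves the arm, as the interface text tells. Shift numbers are shares of 0.5 m and turn numbers shares of 90 degrees, none past 1 either way. Its arguments: {"type":"object","properties":{"deltas":{"type":"array","items":{"type":"array","items":{"type":"number"}}},"hand":{"type":"number"}},"required":["deltas"]}

```bash
ls; mkdir -p pics; cat > h.py <<'E'
import numpy as np, cv2, pickle
from cell import env
def snap(n,save=None):
    s=env.snapshot(n)
    pickle.dump(s,open(f'{n}.pkl','wb'))
    if save: cv2.imwrite(f'pics/{save}.png',s['image'][:,:,::-1])
    return s
def world(s):
    h,w=s['depth'].shape
    u,v=np.meshgrid(np.arange(w),np.arange(h))
    d=s['depth']
    p=np.stack([(u-s['cx'])/s['fx']*d,(v-s['cy'])/s['fy']*d,d],-1)
    return p@np.array(s['rotation']).T+np.array(s['position'])
E
python3 - <<'E'
from h import *
for n in('scene','top'):
    s=snap(n,n+'0'); print(n,s['position'],s['rotation'],s['fx'])
print(env.state())
E
```

```text
pics
scene [1.39494999 0.22879666 0.91759949] [-1.28900782e+02  8.28749517e-02  1.03291795e+02] 415.91533291290193
top [ 0.31038632 -0.00354291  1.16143163] [-170.11866636    1.19321596  -89.49018738] 405.8597525945943
{'clock': 0.1, 'joint_pos': array([ 6.35403395e+01,  1.22215713e+01, -2.00419701e+00,  7.58312988e+01,
       -1.84688892e-03,  9.00002641e+01]), 'joint_velocities': array([-0.00051036, -0.1823576 ,  0.16096339, -0.07171359, -0.03765703,
        0.11885486]), 'effort': array([ 2.66126960e-05, -6.87249756e+01,  4.87804127e+01,  1.23628924e-02,
        5.40460348e-05,  1.43134844e-05]), 'tcp_pos': array([0.22268718, 0.44741242, 0.30347231]), 'orientation': array([-1.79942933e+02,  1.84715102e-03,  1.53540077e+02]), 'wrist_force': array([ 0.65633631, -0.52674263,  0.09636536]), 'moment': array([-0.02432437, -0.01949624,  0.03912631]), 'grasp_force': 0.0, 'opening': 0.08534016741375572}
```

View pics/top0.png

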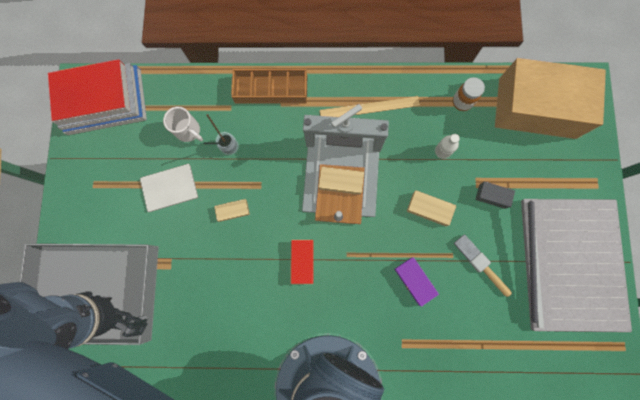

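View pics/scene0.png

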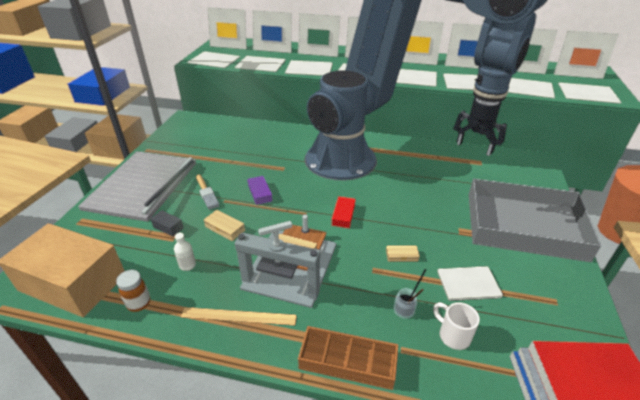

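Top view: there are plywood boxes at (432,208), (231,210) and (341,179). The one at (341,179) lies on the board, so it is lower_box. The larger desk box at (432,208) is plywood and fits upper_box. (231,210) is the small box. Purple (416,281) and red (302,262) are look-alikes. The post is at (339,215), the T-bar near (347,118) and the ink jar at (227,143).

```bash
cat >> h.py <<'E'
from scipy.spatial.transform import Rotation as Ro
def cam(s): return Ro.from_euler('xyz',s['rotation'],degrees=True).as_matrix(),np.array(s['position'])
def world(s):
    h,w=s['depth'].shape
    u,v=np.meshgrid(np.arange(w),np.arange(h)); d=s['depth']
    p=np.stack([(u-s['cx'])/s['fx']*d,(v-s['cy'])/s['fy']*d,d],-1)
    R,t=cam(s); return p@R.T+t
def ray(s,uv,z):
    R,t=cam(s); uv=np.atleast_2d(uv)
    d=np.c_[(uv[:,0]-s['cx'])/s['fx'],(uv[:,1]-s['cy'])/s['fy'],np.ones(len(uv))]@R.T
    return t+d*((z-t[2])/d[:,2])[:,None]
def toprect(s,roi,zlo,zhi,z,lo=(10,40,120),hi=(30,200,255)):
    "rect of plywood top face: mask by colour and depth height, ray cast to plane z"
    u0,v0,u1,v1=roi
    hsv=cv2.cvtColor(s['image'],cv2.COLOR_RGB2HSV); W=world(s)
    m=cv2.inRange(hsv,lo,hi); m[(W[...,2]<zlo)|(W[...,2]>zhi)]=0
    k=np.zeros_like(m); k[v0:v1,u0:u1]=m[v0:v1,u0:u1]
    c=max(cv2.findContours(k,0,cv2.CHAIN_APPROX_NONE)[0],key=cv2.contourArea)[:,0]
    p=ray(s,c,z)[:,:2]
    (cx,cy),(a,b),ang=cv2.minAreaRect((p*1000).astype(np.float32))
    return dict(c=(cx,cy),size=(a,b),ang=ang,n=int((k>0).sum()),hsv=np.median(hsv[k>0],0))
E
python3 - <<'E'
from h import *
s=pickle.load(open('top.pkl','rb')); W=world(s)
for n,u,v in (('upper',432,208),('lower',341,179),('small',231,210),('post',339,215),('tbar',347,118),('desk',400,240),('beam',325,125),('jar',227,143)):
    print(n,W[v,u].round(3),cv2.cvtColor(s['image'],cv2.COLOR_RGB2HSV)[v,u])
print('upper',toprect(s,(400,180,465,235),.022,.042,.032))
print('lower',toprect(s,(310,155,375,205),.045,.07,.056))
print('small',toprect(s,(205,190,260,230),.014,.032,.022))
# tbar: points above z .19
m=(W[...,2]>.195)&(W[...,2]<.26); m[:, :290]=0; m[:,400:]=0; m[200:]=0
p=W[m]; print('tbar',len(p),p.mean(0),cv2.minAreaRect((p[:,:2]*1000).astype(np.float32)),np.median(p[:,2]))
# beam
m=(W[...,2]>.15)&(W[...,2]<.18); m[:, :290]=0; m[:,400:]=0; m[200:]=0
p=W[m]; print('beam',len(p),cv2.minAreaRect((p[:,:2]*1000).astype(np.float32)),np.median(p[:,2]))
m=(W[...,2]>.06)&(W[...,2]<.1); m[:, :325]=0; m[:,355:]=0; m[:203]=0;m[225:]=0
p=W[m]; print('post',len(p),p.mean(0),p.max(0),p.min(0))
im=s['image'][90:240,290:470,::-1]; im=cv2.resize(im,None,fx=4,fy=4,interpolation=cv2.INTER_CUBIC); cv2.imwrite('pics/crop1.png',im)
E
```

```text
upper [ 0.49  -0.288  0.033] [ 21  87 209]
lower [ 0.568 -0.033  0.054] [ 20  87 210]
small [0.483 0.279 0.023] [ 20  87 212]
post [ 0.462 -0.027  0.084] [ 60   3 188]
tbar [ 0.678 -0.043  0.229] [ 53   7 150]
desk [ 0.403 -0.203 -0.001] [ 73  99 144]
beam [0.684 0.011 0.164] [ 78  10 124]
jar [0.677 0.297 0.038] [75 54 57]
upper {'c': (491.5335998535156, -287.1982421875), 'size': (120.66614532470703, 62.043373107910156), 'ang': 68.92501068115234, 'n': 938, 'hsv': array([ 21.,  86., 209.])}
lower {'c': (565.184814453125, -32.97695541381836), 'size': (119.74788665771484, 62.12971115112305), 'ang': 82.99430084228516, 'n': 930, 'hsv': array([ 20.,  86., 209.])}
small {'c': (484.0592956542969, 278.82891845703125), 'size': (45.03496170043945, 90.51658630371094), 'ang': 13.7569580078125, 'n': 489, 'hsv': array([ 21.,  85., 210.])}
tbar 236 [ 0.68340756 -0.04161463  0.23021589] ((684.663330078125, -41.22135925292969), (14.572029113769531, 84.0683822631836), 35.04685592651367) 0.2319173008686623
beam 1370 ((685.0559692382812, -41.241676330566406), (219.64852905273438, 45.93906784057617), 85.96469116210938) 0.1645305999356949
post 35 [ 0.46531728 -0.02543273  0.08143657] [ 0.47277832 -0.01889154  0.08648398] [ 0.45836076 -0.03228009  0.06513045]
```

View pics/crop1.png

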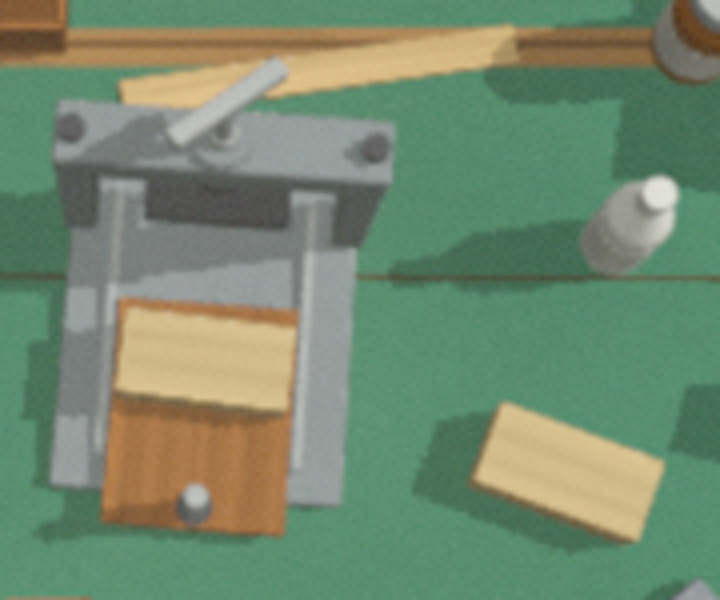

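The crop confirms it: the plain plywood 120x62 mm box at (432,208) is upper_box. The bar, beam, post and lower box all fit the given sizes, and the press yaw is about -4°. Next I'll move above the upper box.

```bash
cat > go.py <<'E'
import sys,numpy as np
from cell import env
from scipy.spatial.transform import Rotation as Ro
x,y,z,yaw=map(float,sys.argv[1:5])
s=env.state(); R=Ro.from_euler('xyz',s['orientation'],degrees=True)
T=Ro.from_euler('xyz',[180,0,yaw],degrees=True)
d=R.inv().apply(np.array([x,y,z])-s['tcp_pos'])/.5
r=(R.inv()*T).as_rotvec(degrees=True)/90
print(np.r_[d,r].round(4).tolist(), s['tcp_pos'].round(4),s['orientation'].round(2),s['joint_pos'].round(1),'t',s['clock'])
E
python3 go.py .4915 -.287 .25 68.9
```

```text
[-1.1358, -1.0753, 0.1081, -0.0005, 0.0005, 0.9404] [0.2227 0.4474 0.3035] [-179.94    0.    153.54] [63.5 12.2 -2.  75.8 -0.  90. ] t 0.1
```

>>> drive_tool(
  deltas=[
    [-0.3,-0.284,0.03,0,0,0.25],
    [-0.3,-0.284,0.03,0,0,0.25],
    [-0.3,-0.284,0.03,0,0,0.25],
    [-0.3,-0.284,0.03,0,0,0.25],
    [-0.3,-0.284,0.03,0,0,0.25],
  ],
  hand=1,
)

```text
clock: 0.52
tcp_pos: [0.2937, 0.2517, 0.2885]
orientation: [-180.0, 0.0, 131.0]
wrist_force: [2.0, 0.0, 1.0]
opening: 0.0851
grasp_force: 0.0
```

```bash
python3 go.py .4915 -.287 .25 68.9
```

```text
[-1.073, -0.4076, 0.0773, -0.0001, 0.0002, 0.6896] [0.2937 0.2517 0.2885] [-1.7998e+02  1.0000e-02  1.3097e+02] [ 40.6  -0.9 -18.8  72.   -0.   89.6] t 0.5167
```

>>> drive_tool(
  deltas=[
    [-1.0,-0.38,0.07,0,0,0.64],
    [-1.0,-0.38,0.07,0,0,0.64],
    [-1.0,-0.38,0.07,0,0,0.64],
    [-1.0,-0.38,0.07,0,0,0.64],
    [-1.0,-0.38,0.07,0,0,0.64],
  ],
)

```text
clock: 0.93
tcp_pos: [0.3646, 0.0598, 0.2755]
orientation: [180.0, -0.0, 95.5]
wrist_force: [1.5, 0.5, 0.3]
opening: 0.0853
grasp_force: 0.0
```

```bash
python3 go.py .4915 -.287 .22 68.9
```

```text
[-0.7147, 0.1863, 0.1109, 0.0002, -0.0001, 0.2953] [0.3646 0.0598 0.2755] [ 1.7998e+02 -1.0000e-02  9.5480e+01] [  9.3  -2.7 -22.5  70.2   0.   93.8] t 0.9333
```

>>> drive_tool(
  deltas=[
    [-0.715,0.186,0.11,0,0,0.295],
    [-0.715,0.186,0.11,0,0,0.295],
    [-0.715,0.186,0.11,0,0,0.295],
    [-0.715,0.186,0.11,0,0,0.295],
    [-0.715,0.186,0.11,0,0,0.295],
  ],
)

```text
clock: 1.35
tcp_pos: [0.4365, -0.1337, 0.2444]
orientation: [-180.0, -0.0, 68.9]
wrist_force: [1.6, 1.2, -0.5]
opening: 0.0851
grasp_force: 0.0
```

```bash
python3 go.py .4915 -.287 .15 68.9
```

```text
[-0.2464, 0.2132, 0.1887, -0.0001, -0.0, -0.0003] [ 0.4365 -0.1337  0.2444] [-179.99   -0.     68.87] [-17.    8.3 -15.4  66.3   0.   94.1] t 1.35
```

>>> drive_tool(
  deltas=[
    [-0.2464,0.2132,0.1,0,0,0],
    [-0.2464,0.2132,0.18,0,0,0],
    [-0.2464,0.2132,0.18,0,0,0],
    [-0.2464,0.2132,0.18,0,0,0],
    [-0.2464,0.2132,0.18,0,0,0],
  ],
)

```text
clock: 1.77
tcp_pos: [0.4923, -0.2872, 0.1517]
orientation: [-179.9, 0.0, 69.2]
wrist_force: [0.1, 0.3, 0.2]
opening: 0.0854
grasp_force: 0.0
```

```bash
python3 go.py .4915 -.287 .07 68.9
```

```text
[-0.0001, -0.0012, 0.1633, -0.0015, 0.0001, 0.0028] [ 0.4923 -0.2872  0.1517] [-179.86    0.     69.15] [-30.3  24.6  -7.3  58.3  -0.   80.6] t 1.7667
```

>>> drive_tool(
  deltas=[
    [0,0,0.06,0,0,0],
    [0,0,0.11,0,0,0],
    [0,0,0.145,0,0,0],
    [0,0,0.163,0,0,0],
    [0,0,0.163,0,0,0],
  ],
)

```text
clock: 2.18
tcp_pos: [0.4914, -0.2837, 0.0714]
orientation: [-179.8, -0.0, 69.3]
wrist_force: [0.2, 0.4, -0.5]
opening: 0.0852
grasp_force: 0.0
```

>>> drive_tool(
  deltas=[
    [0,0,0,0,0,0],
    [0,0,0,0,0,0],
    [0,0,0,0,0,0],
    [0,0,0,0,0,0],
    [0,0,0,0,0,0],
  ],
  hand=0,
)

```text
clock: 2.6
tcp_pos: [0.4933, -0.2847, 0.075]
orientation: [179.9, 0.0, 69.3]
wrist_force: [-0.9, 1.1, 7.0]
opening: 0.0592
grasp_force: 65.7
```

>>> drive_tool(
  deltas=[
    [0,0,0,0,0,0],
    [0,0,0,0,0,0],
    [0,0,0,0,0,0],
  ],
)

```text
clock: 2.85
tcp_pos: [0.4933, -0.2847, 0.075]
orientation: [179.9, 0.0, 69.3]
wrist_force: [-1.5, 1.2, 6.2]
opening: 0.059
grasp_force: 65.7
```

```bash
python3 go.py .565 -.033 .17 83
```

```text
[0.5214, -0.0436, -0.1904, 0.0015, 0.0004, -0.1526] [ 0.4933 -0.2847  0.075 ] [1.7986e+02 2.0000e-02 6.9270e+01] [-30.   28.5 -13.4  48.   -0.   80.7] t 2.85
```

>>> drive_tool(
  deltas=[
    [0,0,-0.06,0,0,0],
    [0,0,-0.12,0,0,0],
    [0,0,-0.18,0,0,0],
    [0,0,-0.2,0,0,0],
    [0,0,-0.2,0,0,0],
  ],
)

```text
clock: 3.27
tcp_pos: [0.4939, -0.285, 0.1767]
orientation: [179.7, 0.1, 69.3]
wrist_force: [0.8, -0.2, -2.1]
opening: 0.0589
grasp_force: 66.9
```

```bash
python3 go.py .565 -.033 .17 83; python3 - <<'E'
from h import *
s=snap('top'); print(env.state()['wrist_force'])
z=env.state()['tcp_pos'][2]
im=s['image'][120:270,380:520,::-1]; cv2.imwrite('pics/grasp.png',cv2.resize(im,None,fx=4,fy=4,interpolation=cv2.INTER_CUBIC))
E
```

```text
[0.5218, -0.0456, 0.0126, 0.0035, 0.001, -0.1526] [ 0.4939 -0.285   0.1767] [1.7968e+02 5.0000e-02 6.9260e+01] [-30.   23.2  -5.5  60.9   0.   80.7] t 3.2667
[-0.51230783 -0.49132143 -2.73408183]
```

View pics/grasp.png

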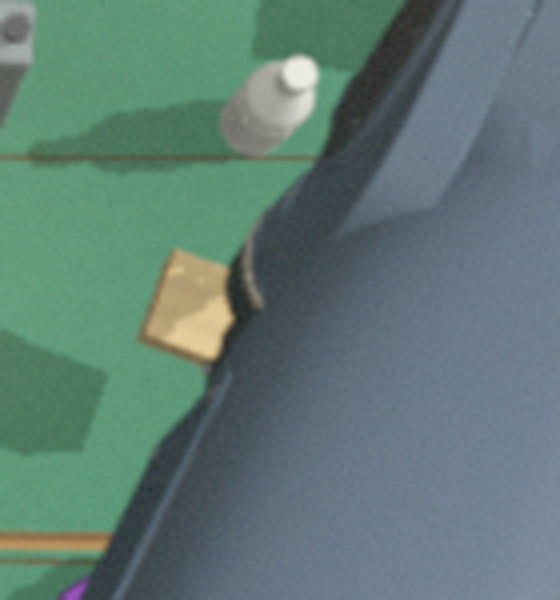

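The box is held level with the crop showing it under the gripper (around (185,305) in the crop). Next I'll carry it over the twin.

>>> drive_tool(
  deltas=[
    [0.528,-0.046,0,0,0,-0.1526],
    [0.528,-0.046,0,0,0,-0.1526],
    [0.528,-0.046,0,0,0,-0.1526],
    [0.528,-0.046,0,0,0,-0.1526],
    [0.528,-0.046,0,0,0,-0.1526],
  ],
)

```text
clock: 3.73
tcp_pos: [0.5484, -0.0818, 0.1714]
orientation: [-179.9, -0.0, 83.0]
wrist_force: [1.3, -0.3, -2.3]
opening: 0.0589
grasp_force: 66.8
```

>>> drive_tool(
  deltas=[
    [0,0,0,0,0,0],
  ],
)

```text
clock: 3.82
tcp_pos: [0.5497, -0.0775, 0.1714]
orientation: [-179.9, -0.1, 83.3]
wrist_force: [0.2, 0.9, -2.9]
opening: 0.0589
grasp_force: 66.7
```

```bash
python3 go.py .5656 -.030 .15 83
```

```text
[0.098, 0.0207, 0.0429, -0.0014, -0.0013, 0.0034] [ 0.5497 -0.0775  0.1714] [-1.7988e+02 -1.2000e-01  8.3310e+01] [-8.1 22.1 -8.  60.   0.1 88.6] t 3.8167
```

>>> drive_tool(
  deltas=[
    [0.098,0.0205,0,0,0,0],
    [0.098,0.0205,0,0,0,0],
    [0.098,0.0205,0.02,0,0,0],
    [0.098,0.0205,0.043,0,0,0],
    [0.098,0.0205,0.043,0,0,0],
  ],
)

```text
clock: 4.23
tcp_pos: [0.5634, -0.0366, 0.1481]
orientation: [-179.7, 0.0, 83.0]
wrist_force: [0.0, -0.4, -3.6]
opening: 0.0588
grasp_force: 66.6
```

>>> drive_tool(
  deltas=[
    [0,0,0,0,0,0],
    [0,0,0,0,0,0],
  ],
)

```text
clock: 4.4
tcp_pos: [0.5649, -0.037, 0.1515]
orientation: [-179.9, 0.0, 83.0]
wrist_force: [0.2, 0.1, -3.4]
opening: 0.0589
grasp_force: 66.6
```

```bash
python3 go.py .5656 -.030 .132 83;  python3 - <<'E'
from h import *
s=snap('scene')
im=s['image'][200:310,220:350,::-1]; cv2.imwrite('pics/over.png',cv2.resize(im,None,fx=5,fy=5,interpolation=cv2.INTER_CUBIC))
E
```

```text
[0.0141, -0.0003, 0.0389, -0.0006, 0.0001, -0.0005] [ 0.5649 -0.037   0.1515] [-1.7995e+02  1.0000e-02  8.2950e+01] [-3.7 24.1 -8.1 57.9 -0.  93.3] t 4.4
```

View pics/over.png

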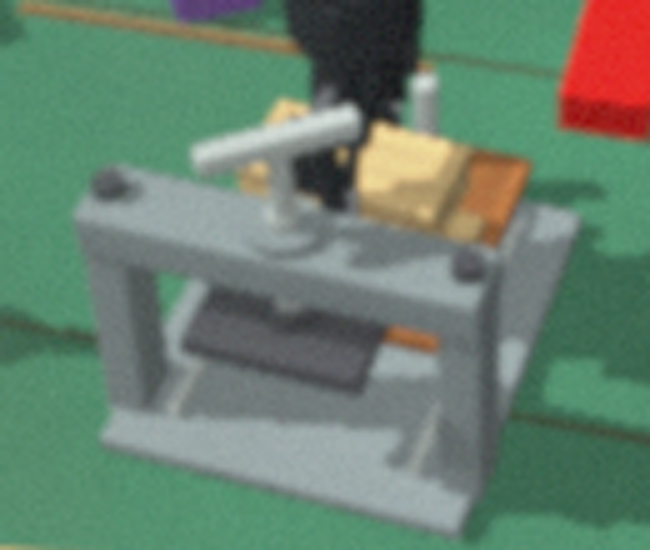

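The box hangs over the lower one, held level (crop (420,170)), with the platen and post clear. Next I'll correct by 7 mm and lower.

>>> drive_tool(
  deltas=[
    [0.014,0,0,0,0,0],
    [0.014,0,0.01,0,0,0],
    [0.014,0,0.02,0,0,0],
    [0.014,0,0.028,0,0,0],
    [0.014,0,0.028,0,0,0],
  ],
)

```text
clock: 4.87
tcp_pos: [0.5656, -0.0295, 0.1367]
orientation: [-179.9, 0.0, 83.0]
wrist_force: [0.1, -0.8, -3.2]
opening: 0.0589
grasp_force: 66.7
```

>>> drive_tool(
  deltas=[
    [0,0,0,0,0,0],
    [0,0,0,0,0,0],
    [0,0,0,0,0,0],
  ],
)

```text
clock: 5.12
tcp_pos: [0.5663, -0.0295, 0.138]
orientation: [180.0, -0.0, 83.0]
wrist_force: [0.1, 0.1, -2.9]
opening: 0.0591
grasp_force: 66.7
```

```bash
python3 go.py .5656 -.030 .131 83
```

```text
[-0.0011, -0.0012, 0.014, 0.0002, -0.0, -0.0001] [ 0.5663 -0.0295  0.138 ] [179.98  -0.    82.99] [-3.  24.8 -9.1 56.1 -0.  94. ] t 5.1167
```

>>> drive_tool(
  deltas=[
    [0,0,0.006,0,0,0],
    [0,0,0.009,0,0,0],
    [0,0,0.012,0,0,0],
    [0,0,0.012,0,0,0],
  ],
)

```text
clock: 5.45
tcp_pos: [0.566, -0.0295, 0.1314]
orientation: [-180.0, 0.0, 83.0]
wrist_force: [0.0, -0.7, -1.9]
opening: 0.0588
grasp_force: 66.7
```

>>> drive_tool(
  deltas=[
    [0,0,0.002,0,0,0],
    [0,0,0.003,0,0,0],
    [0,0,0.003,0,0,0],
  ],
)

```text
clock: 5.7
tcp_pos: [0.5666, -0.0295, 0.131]
orientation: [179.9, -0.0, 83.0]
wrist_force: [-1.7, -0.4, 4.7]
opening: 0.0591
grasp_force: 67.6
```

Contact felt. Release and rise.

>>> drive_tool(
  deltas=[
    [0,0,0,0,0,0],
    [0,0,0,0,0,0],
    [0,0,0,0,0,0],
    [0,0,0,0,0,0],
    [0,0,0,0,0,0],
  ],
  hand=1,
)

```text
clock: 6.12
tcp_pos: [0.5661, -0.0295, 0.1303]
orientation: [-180.0, -0.0, 83.0]
wrist_force: [-0.3, 0.0, -0.1]
opening: 0.0853
grasp_force: 0.0
```

>>> drive_tool(
  deltas=[
    [0,0,-0.03,0,0,0],
    [0,0,-0.09,0,0,0],
    [0,0,-0.15,0,0,0],
    [0,0,-0.2,0,0,0],
    [0,0,-0.2,0,0,0],
  ],
)

```text
clock: 6.53
tcp_pos: [0.5679, -0.0296, 0.2354]
orientation: [179.6, -0.0, 83.0]
wrist_force: [2.0, 0.4, 0.0]
opening: 0.0851
grasp_force: 0.0
```

```bash
python3 go.py .38 -.02 .23 86
```

```text
[-0.0268, -0.3753, 0.0082, 0.0043, -0.0002, -0.0334] [ 0.5679 -0.0296  0.2354] [ 1.7961e+02 -3.0000e-02  8.2990e+01] [-3.  21.1  0.2 68.6 -0.  94. ] t 6.5333
```

>>> drive_tool(
  deltas=[
    [0.4,-0.26,-0.03,0,0,-0.03],
    [0.4,-0.26,-0.03,0,0,-0.03],
    [0.4,-0.26,-0.03,0,0,-0.03],
    [0.4,-0.26,-0.03,0,0,-0.03],
    [0.4,-0.26,-0.03,0,0,-0.03],
  ],
  hand=0.45,
)

```text
clock: 6.95
tcp_pos: [0.4737, 0.1587, 0.2433]
orientation: [180.0, -0.0, 85.7]
wrist_force: [0.5, -0.6, 0.0]
opening: 0.0389
grasp_force: 0.0
```

```bash
python3 - <<'E'
from h import *
s=snap('top'); W=world(s)
print('upper',toprect(s,(300,145,390,215),.075,.105,.088))
im=s['image'][100:240,290:410,::-1]; cv2.imwrite('pics/placed.png',cv2.resize(im,None,fx=4,fy=4,interpolation=cv2.INTER_CUBIC))
m=(W[...,2]>.2)&(W[...,2]<.26); m[:, :320]=0; m[:,400:]=0; m[150:]=0
p=W[m]; print('tbar',len(p),cv2.minAreaRect((p[:,:2]*1000).astype(np.float32)),np.median(p[:,2]))
E
python3 go.py .4653 -.0255 .17 86
```

```text
upper {'c': (565.4486083984375, -33.642921447753906), 'size': (119.72640991210938, 62.36582946777344), 'ang': 82.60489654541016, 'n': 990, 'hsv': array([ 20.,  83., 217.])}
tbar 232 ((684.4561767578125, -41.44493865966797), (14.374360084533691, 83.35082244873047), 35.206993103027344) 0.23235285534269418
[-0.3797, 0.0156, 0.1468, -0.0006, -0.0015, -0.0011] [0.4711 0.1642 0.2438] [-1.7995e+02 -1.4000e-01  8.5900e+01] [ 1.910e+01  1.320e+01 -9.500e+00  6.730e+01  1.000e-01  1.132e+02] t 7.0
```

View pics/placed.png

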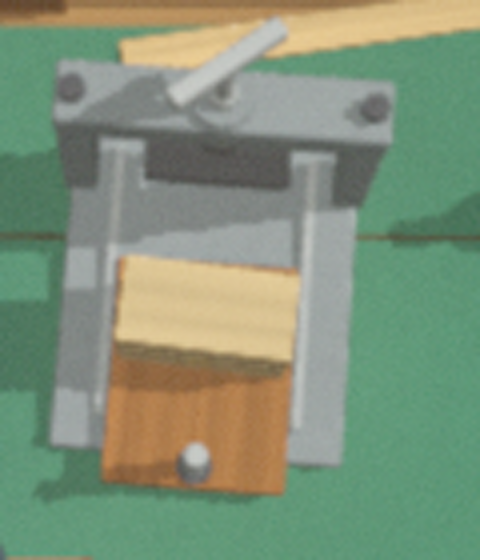

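The upper box sits on its twin within about 1 mm and 0.4° (crop (207,310)). Next is the post.

>>> drive_tool(
  deltas=[
    [-0.38,0.0156,0.05,0,0,0],
    [-0.38,0.0156,0.1,0,0,0],
    [-0.38,0.0156,0.14,0,0,0],
    [-0.38,0.0156,0.14,0,0,0],
    [-0.38,0.0156,0.14,0,0,0],
  ],
)

```text
clock: 7.42
tcp_pos: [0.4678, -0.0345, 0.1724]
orientation: [180.0, 0.0, 85.7]
wrist_force: [0.6, -0.9, 0.1]
opening: 0.0383
grasp_force: 0.0
```

>>> drive_tool(
  deltas=[
    [0,0,0,0,0,0],
    [0,0,0,0,0,0],
  ],
)

```text
clock: 7.58
tcp_pos: [0.4677, -0.0341, 0.1725]
orientation: [-179.9, -0.0, 85.5]
wrist_force: [0.3, 0.1, 1.1]
opening: 0.0384
grasp_force: 0.0
```

```bash
python3 go.py .4653 -.0255 .12 86
```

```text
[0.0168, -0.006, 0.105, -0.0011, -0.0, -0.0054] [ 0.4677 -0.0341  0.1725] [-179.9    -0.     85.51] [ -4.2  12.6 -21.1  56.4   0.   90.3] t 7.5833
```

>>> drive_tool(
  deltas=[
    [0.0168,-0.006,0,0,0,0],
    [0.0168,-0.006,0.02,0,0,0],
    [0.0168,-0.006,0.06,0,0,0],
    [0.0168,-0.006,0.1,0,0,0],
    [0.0168,-0.006,0.103,0,0,0],
  ],
)

```text
clock: 8.0
tcp_pos: [0.4649, -0.0222, 0.1198]
orientation: [-179.8, -0.0, 85.8]
wrist_force: [-1.1, 0.4, -1.4]
opening: 0.0383
grasp_force: 0.0
```

>>> drive_tool(
  deltas=[
    [0,0,0,0,0,0],
    [0,0,0,0,0,0],
    [0,0,0,0,0,0],
    [0,0,0,0,0,0],
    [0,0,0,0,0,0],
  ],
  hand=0,
)

```text
clock: 8.42
tcp_pos: [0.4666, -0.0232, 0.1231]
orientation: [179.9, -0.1, 85.7]
wrist_force: [-1.7, 7.8, 3.6]
opening: 0.0145
grasp_force: 58.9
```

```bash
python3 go.py .585 -.0338 .121 86
```

```text
[-0.0034, 0.2377, 0.0045, 0.0008, -0.0011, -0.003] [ 0.4666 -0.0232  0.1231] [ 1.7992e+02 -1.0000e-01  8.5730e+01] [ -2.9  15.  -25.8  49.    0.1  91.4] t 8.4167
```

>>> drive_tool(
  deltas=[
    [0,0.006,0,0,0,0],
    [0,0.018,0,0,0,0],
    [0,0.034,0,0,0,0],
    [0,0.05,0,0,0,0],
    [0,0.066,0,0,0,0],
  ],
)

```text
clock: 8.83
tcp_pos: [0.4996, -0.0256, 0.1231]
orientation: [180.0, -0.1, 85.7]
wrist_force: [-2.6, 8.5, 3.6]
opening: 0.0145
grasp_force: 59.1
```

>>> drive_tool(
  deltas=[
    [0,0.016,0,0,0,0],
    [0,0.032,0,0,0,0],
    [0,0.048,0,0,0,0],
    [0,0.064,0,0,0,0],
    [0,0.08,0,0,0,0],
  ],
)

```text
clock: 9.25
tcp_pos: [0.5395, -0.0285, 0.1231]
orientation: [180.0, -0.1, 85.7]
wrist_force: [-2.4, 10.4, 3.4]
opening: 0.0145
grasp_force: 59.2
```

>>> drive_tool(
  deltas=[
    [0,0.016,0,0,0,0],
    [0,0.032,0,0,0,0],
    [0,0.048,0,0,0,0],
    [0,0.06,0,0,0,0],
    [0,0.07,0,0,0,0],
  ],
)

```text
clock: 9.67
tcp_pos: [0.5745, -0.031, 0.1231]
orientation: [179.9, -0.1, 85.7]
wrist_force: [-2.6, 9.8, 3.6]
opening: 0.0144
grasp_force: 59.1
```

```bash
python3 go.py .5863 -.0316 .121 86
```

```text
[0.0005, 0.0236, 0.0042, 0.0006, -0.0014, -0.0029] [ 0.5745 -0.031   0.1231] [ 1.7995e+02 -1.3000e-01  8.5740e+01] [-3.1 26.4 -8.9 54.6  0.1 91.1] t 9.6667
```

>>> drive_tool(
  deltas=[
    [0,0.006,0,0,0,0],
    [0,0.012,0,0,0,0],
    [0,0.018,0,0,0,0],
    [0,0.023,0,0,0,0],
    [0,0.028,0,0,0,0],
  ],
)

```text
clock: 10.08
tcp_pos: [0.5853, -0.0318, 0.1229]
orientation: [-179.7, -0.1, 85.7]
wrist_force: [-43.7, 13.1, 36.7]
opening: 0.0143
grasp_force: 64.3
```

>>> drive_tool(
  deltas=[
    [0,0.002,0,0,0,0],
    [0,0.002,0,0,0,0],
    [0,0.002,0,0,0,0],
  ],
)

```text
clock: 10.33
tcp_pos: [0.5854, -0.0318, 0.123]
orientation: [-179.6, -0.1, 85.7]
wrist_force: [-35.1, 12.4, 28.4]
opening: 0.014
grasp_force: 62.7
```

The stop is felt. Ease off, open and rise.

>>> drive_tool(
  deltas=[
    [0,-0.004,0,0,0,0],
    [0,-0.005,0,0,0,0],
    [0,-0.005,0,0,0,0],
    [0,-0.005,0,0,0,0],
  ],
  hand=0.45,
)

```text
clock: 10.67
tcp_pos: [0.5868, -0.0332, 0.1226]
orientation: [179.9, 0.0, 85.7]
wrist_force: [0.4, 0.4, -0.2]
opening: 0.0383
grasp_force: 0.0
```

>>> drive_tool(
  deltas=[
    [0,0,0,0,0,0],
    [0,0,-0.05,0,0,0],
    [0,0,-0.12,0,0,0],
    [0,0,-0.2,0,0,0],
    [0,0,-0.27,0,0,0],
  ],
)

```text
clock: 11.08
tcp_pos: [0.5861, -0.0332, 0.2592]
orientation: [180.0, 0.0, 85.7]
wrist_force: [0.9, 0.3, 0.2]
opening: 0.0386
grasp_force: 0.0
```

```bash
python3 go.py .5 .1 .31 110
```

```text
[0.2527, -0.1917, -0.1017, 0.0003, 0.0001, -0.2702] [ 0.5861 -0.0332  0.2592] [179.97   0.    85.69] [-3.2 23.2  6.6 73.4 -0.  91.1] t 11.0833
```

>>> drive_tool(
  deltas=[
    [0.2,-0.19,-0.11,0,0,-0.27],
    [0.2,-0.19,-0.11,0,0,-0.27],
    [0.2,-0.19,-0.11,0,0,-0.27],
    [0.2,-0.19,-0.11,0,0,-0.27],
    [0.2,-0.19,-0.11,0,0,-0.27],
  ],
)

```text
clock: 11.5
tcp_pos: [0.4975, 0.0764, 0.3146]
orientation: [179.8, -0.0, 110.4]
wrist_force: [-0.0, -0.2, 0.8]
opening: 0.0386
grasp_force: 0.0
```

```bash
python3 - <<'E'
from h import *
s=snap('top'); W=world(s)
t=s['image'][90:240,300:400,::-1]
m=(W[...,2]>.06)&(W[...,2]<.1); m[:, :325]=0; m[:,355:]=0; m[150:]=m[150:]; 
hsv=cv2.cvtColor(s['image'],cv2.COLOR_RGB2HSV); m&=(hsv[...,1]<40)&(hsv[...,2]>140)
m[:150]=0;m[200:]=0
p=W[m]; print('post',len(p),p.mean(0) if len(p) else '')
s2=snap('scene'); a=s2['image'][200:310,220:350,::-1]
A=cv2.resize(a,(520,440),interpolation=cv2.INTER_CUBIC);B=cv2.resize(t,(280,420),interpolation=cv2.INTER_CUBIC)
o=np.zeros((440,800,3),np.uint8);o[:,:520]=A;o[:420,520:]=B;cv2.imwrite('pics/home.png',o)
E
python3 go.py .6845 -.0414 .31 125
```

```text
post 26 [ 0.58434437 -0.03418878  0.08400855]
[-0.3443, 0.2691, 0.0056, 0.0009, 0.0004, -0.1663] [0.4991 0.0742 0.3125] [1.7992e+02 3.0000e-02 1.1004e+02] [ 8.5 12.6 -0.2 77.1 -0.  78.4] t 11.6
```

View pics/home.png

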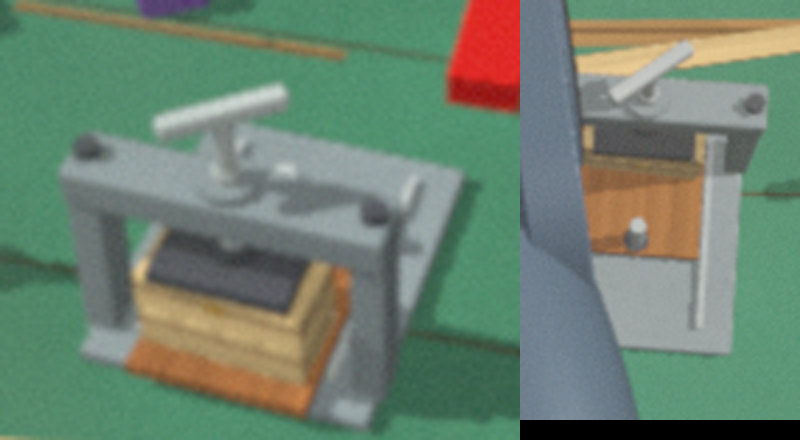

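The board is home and the column stands under the platen (left crop (235,310)). The post at (637,235) in the right crop has moved 119 mm. Next I'll go over the T-bar.

>>> drive_tool(
  deltas=[
    [-0.344,0.269,-0.03,0,0,-0.166],
    [-0.344,0.269,-0.03,0,0,-0.166],
    [-0.344,0.269,-0.03,0,0,-0.166],
    [-0.344,0.269,-0.03,0,0,-0.166],
    [-0.344,0.269,-0.03,0,0,-0.166],
  ],
)

```text
clock: 12.02
tcp_pos: [0.6704, -0.0347, 0.3246]
orientation: [-179.9, -0.0, 124.8]
wrist_force: [0.6, 0.3, 0.2]
opening: 0.0385
grasp_force: 0.0
```

```bash
python3 go.py .6845 -.0414 .32 125.1
```

```text
[-0.0271, 0.0157, 0.0091, -0.0006, -0.0002, -0.0035] [ 0.6704 -0.0347  0.3246] [-1.7995e+02 -1.0000e-02  1.2478e+02] [-3.  35.  34.8 89.9 -0.  52.3] t 12.0167
```

>>> drive_tool(
  deltas=[
    [-0.027,0.0157,0,0,0,0],
    [-0.027,0.0157,0,0,0,0],
    [-0.027,0.0157,0.01,0,0,0],
    [-0.027,0.0157,0.01,0,0,0],
    [-0.027,0.0157,0.01,0,0,0],
  ],
)

```text
clock: 12.43
tcp_pos: [0.6819, -0.0381, 0.3207]
orientation: [-180.0, -0.0, 124.9]
wrist_force: [0.5, 0.8, 0.6]
opening: 0.0385
grasp_force: 0.0
```

```bash
python3 go.py .6845 -.0414 .279 125.1
```

```text
[-0.0085, 0.0004, 0.0834, -0.0004, -0.0003, -0.0019] [ 0.6819 -0.0381  0.3207] [-1.7997e+02 -3.0000e-02  1.2493e+02] [-3.2 36.8 37.4 90.7  0.  51.9] t 12.4333
```

>>> drive_tool(
  deltas=[
    [-0.005,0,0.02,0,0,0],
    [-0.005,0,0.04,0,0,0],
    [-0.005,0,0.06,0,0,0],
    [-0.005,0,0.08,0,0,0],
    [-0.005,0,0.082,0,0,0],
  ],
)

```text
clock: 12.85
tcp_pos: [0.683, -0.0397, 0.2789]
orientation: [-179.9, -0.1, 125.0]
wrist_force: [-0.2, -0.9, 0.1]
opening: 0.0385
grasp_force: 0.0
```

>>> drive_tool(
  deltas=[
    [0,0,0,0,0,0],
    [0,0,0,0,0,0],
  ],
)

```text
clock: 13.02
tcp_pos: [0.6839, -0.04, 0.281]
orientation: [180.0, 0.0, 124.9]
wrist_force: [-0.3, 0.9, 0.5]
opening: 0.0386
grasp_force: 0.0
```

```bash
python3 go.py .6845 -.0414 .279 125.1
```

```text
[-0.003, -0.0005, 0.004, 0.0005, 0.0004, -0.0017] [ 0.6839 -0.04    0.281 ] [1.7996e+02 3.0000e-02 1.2495e+02] [-3.3 36.2 30.7 84.4 -0.  51.7] t 13.0167
```

Good. Close.

>>> drive_tool(
  deltas=[
    [-0.002,0,0.002,0,0,0],
    [-0.002,0,0.002,0,0,0],
    [-0.002,0,0.002,0,0,0],
    [-0.002,0,0.002,0,0,0],
    [-0.002,0,0.002,0,0,0],
  ],
  hand=0,
)

```text
clock: 13.43
tcp_pos: [0.6844, -0.0415, 0.2797]
orientation: [-180.0, 0.0, 124.9]
wrist_force: [-4.9, -2.8, 6.0]
opening: 0.0131
grasp_force: 58.8
```

```bash
python3 -c "
from cell import env
s=env.state();print(s['tcp_pos'],s['orientation'],s['wrist_force'],s['moment'],s['opening'],s['grasp_force'])"
```

```text
[ 0.68438255 -0.04147712  0.27965774] [-1.79983415e+02  3.38634042e-02  1.24913940e+02] [-4.85666026 -2.78265876  5.95481386] [-0.46670867  1.01087237  0.02181439] 0.013138461191580924 58.83260250091553
```

>>> drive_tool(
  deltas=[
    [0,0,0.0006,0,0,0.05],
    [0,0,0.0012,0,0,0.1],
    [0,0,0.0019,0,0,0.15],
    [0,0,0.0025,0,0,0.2],
    [0,0,0.0031,0,0,0.25],
  ],
)

```text
clock: 13.85
tcp_pos: [0.6844, -0.0415, 0.2781]
orientation: [-180.0, 0.0, 102.2]
wrist_force: [-5.8, -2.4, 5.2]
opening: 0.013
grasp_force: 58.9
```

```bash
cat > q.py <<'E'
from cell import env
s=env.state();print(s['tcp_pos'].round(4),s['orientation'].round(2),s['wrist_force'].round(1),s['moment'].round(3),s['opening'],s['grasp_force'])
E
python3 q.py
```

```text
[ 0.6844 -0.0415  0.2781] [-1.8000e+02  4.0000e-02  1.0221e+02] [-5.8 -2.4  5.2] [-0.47   0.983  0.323] 0.013030362939969163 58.85442495346069
```

Free turning takes 0.32 N m, as stated. Continue.

>>> drive_tool(
  deltas=[
    [0,0,0.0006,0,0,0.05],
    [0,0,0.0012,0,0,0.1],
    [0,0,0.0019,0,0,0.15],
    [0,0,0.0025,0,0,0.2],
    [0,0,0.0031,0,0,0.25],
  ],
)

```text
clock: 14.27
tcp_pos: [0.6844, -0.0415, 0.2765]
orientation: [180.0, 0.0, 79.7]
wrist_force: [-5.5, -2.3, 5.9]
opening: 0.0128
grasp_force: 58.8
```

```bash
python3 q.py
```

```text
[ 0.6844 -0.0415  0.2765] [1.7999e+02 4.0000e-02 7.9700e+01] [-5.5 -2.3  5.9] [-0.46   1.02   0.379] 0.012798588394351829 58.833773732185364
```

>>> drive_tool(
  deltas=[
    [0,0,0.0006,0,0,0.05],
    [0,0,0.0012,0,0,0.1],
    [0,0,0.0015,0,0,0.12],
  ],
)

```text
clock: 14.52
tcp_pos: [0.6844, -0.0415, 0.2758]
orientation: [180.0, 0.0, 68.9]
wrist_force: [-6.0, -2.2, 5.7]
opening: 0.013
grasp_force: 58.9
```

```bash
python3 q.py
```

```text
[ 0.6844 -0.0415  0.2758] [1.7998e+02 3.0000e-02 6.8860e+01] [-6.  -2.2  5.7] [-0.469  1.016  0.287] 0.013000758084115117 58.8776171207428
```

>>> drive_tool(
  deltas=[
    [0,0,0.0006,0,0,0.05],
    [0,0,0.0012,0,0,0.1],
    [0,0,0.0015,0,0,0.12],
  ],
)

```text
clock: 14.77
tcp_pos: [0.6844, -0.0415, 0.275]
orientation: [180.0, 0.0, 58.1]
wrist_force: [-5.8, -2.4, 6.8]
opening: 0.0129
grasp_force: 58.9
```

```bash
python3 q.py
```

```text
[ 0.6844 -0.0415  0.275 ] [1.7997e+02 3.0000e-02 5.8060e+01] [-5.8 -2.4  6.8] [-0.548  1.093  0.362] 0.012932061742457467 58.89974892139435
```

>>> drive_tool(
  deltas=[
    [0,0,0.0006,0,0,0.05],
    [0,0,0.0012,0,0,0.1],
    [0,0,0.0015,0,0,0.12],
  ],
)

```text
clock: 15.02
tcp_pos: [0.6844, -0.0415, 0.2743]
orientation: [180.0, 0.0, 47.3]
wrist_force: [-5.3, -2.4, 5.5]
opening: 0.0129
grasp_force: 58.9
```

```bash
python3 q.py
```

```text
[ 0.6844 -0.0415  0.2743] [1.7997e+02 3.0000e-02 4.7260e+01] [-5.3 -2.4  5.5] [-0.502  1.089  0.414] 0.012897480072450328 58.949997425079346
```

>>> drive_tool(
  deltas=[
    [0,0,0.0006,0,0,0.05],
    [0,0,0.0012,0,0,0.1],
    [0,0,0.0015,0,0,0.12],
  ],
)

```text
clock: 15.27
tcp_pos: [0.6844, -0.0415, 0.2736]
orientation: [180.0, 0.0, 36.5]
wrist_force: [-6.1, -3.1, 6.8]
opening: 0.0127
grasp_force: 59.0
```

```bash
python3 q.py
```

```text
[ 0.6844 -0.0415  0.2736] [1.7996e+02 2.0000e-02 3.6470e+01] [-6.1 -3.1  6.8] [-0.577  1.096  0.477] 0.012676107899137229 59.000115394592285
```

>>> drive_tool(
  deltas=[
    [0,0,0.0006,0,0,0.05],
    [0,0,0.0012,0,0,0.1],
    [0,0,0.0015,0,0,0.12],
  ],
)

```text
clock: 15.52
tcp_pos: [0.6844, -0.0415, 0.2729]
orientation: [180.0, 0.0, 25.7]
wrist_force: [-5.8, -3.3, 7.8]
opening: 0.0128
grasp_force: 59.1
```

```bash
python3 q.py
```

```text
[ 0.6844 -0.0415  0.2729] [1.7996e+02 1.0000e-02 2.5670e+01] [-5.8 -3.3  7.8] [-0.578  1.153  0.439] 0.012842448878239553 59.06798958778381
```

>>> drive_tool(
  deltas=[
    [0,0,0.0006,0,0,0.05],
    [0,0,0.0012,0,0,0.1],
    [0,0,0.0013,0,0,0.11],
  ],
)

```text
clock: 15.77
tcp_pos: [0.6844, -0.0415, 0.2722]
orientation: [180.0, 0.0, 15.8]
wrist_force: [-5.2, -3.5, 5.9]
opening: 0.0129
grasp_force: 59.1
```

```bash
python3 q.py
```

```text
[ 0.6844 -0.0415  0.2722] [179.95   0.    15.76] [-5.2 -3.5  5.9] [-0.554  1.061  0.569] 0.012918803666516572 59.12575006484985
```

>>> drive_tool(
  deltas=[
    [0,0,0.0006,0,0,0.05],
    [0,0,0.0012,0,0,0.1],
  ],
)

```text
clock: 15.93
tcp_pos: [0.6844, -0.0415, 0.2716]
orientation: [180.0, -0.0, 6.8]
wrist_force: [-5.5, -2.7, 6.8]
opening: 0.0132
grasp_force: 59.2
```

```bash
python3 q.py
```

```text
[ 0.6844 -0.0415  0.2716] [179.95  -0.     6.84] [-5.5 -2.7  6.8] [-0.567  1.106  0.592] 0.013218003653838049 59.16568636894226
```

Torque has risen by about 0.25 N m, roughly 0.85 rad past touching and 60 N. That is firm, so let go.

>>> drive_tool(
  deltas=[
    [0,0,0,0,0,0],
    [0,0,0,0,0,0],
    [0,0,0,0,0,0],
    [0,0,0,0,0,0],
  ],
  hand=0.45,
)

```text
clock: 16.27
tcp_pos: [0.6847, -0.0411, 0.2708]
orientation: [-180.0, -0.0, 7.1]
wrist_force: [0.1, -0.2, 1.0]
opening: 0.0383
grasp_force: 0.0
```

>>> drive_tool(
  deltas=[
    [0,0,-0.02,0,0,0],
    [0,0,-0.06,0,0,0],
    [0,0,-0.1,0,0,0],
    [0,0,-0.12,0,0,0],
    [0,0,-0.12,0,0,0],
  ],
)

```text
clock: 16.68
tcp_pos: [0.6852, -0.0411, 0.3333]
orientation: [180.0, -0.2, 7.1]
wrist_force: [-1.4, -0.3, -0.4]
opening: 0.0387
grasp_force: 0.0
```

```bash
python3 q.py; python3 go.py .5 .1 .34 40
```

```text
[ 0.6852 -0.0411  0.3333] [179.97  -0.2    7.09] [-1.4 -0.3 -0.4] [-0.014 -0.041 -0.061] 0.038650620799802145 0.0
[-0.3327, -0.3258, -0.0148, 0.001, -0.0021, -0.3656] [ 0.6852 -0.0411  0.3333] [179.97  -0.2    7.09] [ -3.4  37.5  40.6  92.8   0.  169.5] t 16.6833
```

>>> drive_tool(
  deltas=[
    [-0.33,-0.32,-0.01,0,0,-0.36],
    [-0.33,-0.32,-0.01,0,0,-0.36],
    [-0.33,-0.32,-0.01,0,0,-0.36],
    [-0.33,-0.32,-0.01,0,0,-0.36],
    [-0.33,-0.32,-0.01,0,0,-0.36],
  ],
)

```text
clock: 17.1
tcp_pos: [0.5216, 0.0812, 0.3341]
orientation: [-180.0, 0.0, 39.9]
wrist_force: [-0.0, 1.0, 1.5]
opening: 0.0384
grasp_force: 0.0
```

>>> drive_tool(
  deltas=[
    [0,0,0,0,0,0],
    [0,0,0,0,0,0],
    [0,0,0,0,0,0],
    [0,0,0,0,0,0],
  ],
)

```text
clock: 17.43
tcp_pos: [0.5245, 0.08, 0.3347]
orientation: [-180.0, 0.0, 39.4]
wrist_force: [-0.2, 0.2, -0.0]
opening: 0.0385
grasp_force: 0.0
```

```bash
python3 - <<'E'
from h import *
s=snap('top'); W=world(s)
m=(W[...,2]>.195)&(W[...,2]<.26); m[:, :330]=0; m[:,380:]=0; m[140:]=0
p=W[m]; print('tbar',len(p),cv2.minAreaRect((p[:,:2]*1000).astype(np.float32)),np.median(p[:,2]))
s2=snap('scene'); cv2.imwrite('pics/end.png',cv2.resize(s2['image'][200:310,220:350,::-1],None,fx=4,fy=4,interpolation=cv2.INTER_CUBIC))
E
```

```text
tbar 203 ((684.5068359375, -41.38494873046875), (83.08113861083984, 14.34397029876709), 7.802055358886719) 0.22459716259901952
```

View pics/end.png

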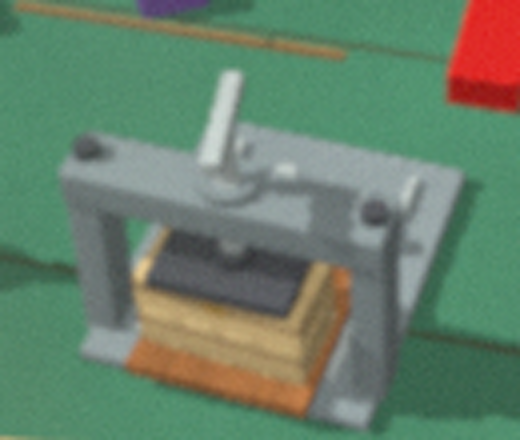

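The bar has turned 117° and held at 7.8°, close to the gripper's release yaw of 6.8°. The platen sits on the square column (crop (235,290)), and the arm is clear. Hand in.

```bash
python3 -c "
from cell import env
print(env.hand_in())"
```

```text
the job is handed in; nothing more can be done
None
```

The job is handed in, with no verdict returned: the boxes are stacked within about 1 mm, the board is home (about 119 mm of its 120 mm travel measured), and the released screw clamps them at an estimated 60–80 N, judged from torque and handle height. The small box and ink jar were never touched.

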